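# Put the cutting boards away and hold the last one over its slot

### The arm

A 7-joint arm with a two-finger parallel gripper is mounted at the origin on a cart in front of the work surface, level with it; the furniture and walls round the work are solid. World frame = base frame: x ahead of the robot, y to its left, z up, the work surface at z = 0. Lengths are in m, angles in rad, forces in N, time in s.
With the tool pointing down it reaches from about 0.4 to 0.85 m from the base axis. Payload 4.5 kg.
Tool frame: the origin (TCP) lies at the very end of the fingers, on their centre line; the grasp point (between the pads) lies robot.grip_depth behind it (robot.grip_depth is the distance from the TCP to the grasp point, in m); z points along the fingers, y is the line along which they close (so a half turn about z gives the same grasp; the last joint's range is limited). The gripper opens to 85 mm and grips with 20 to 120 N. Pads are 22 mm wide; open, the fingers measure 114 mm over their backs; the gripper's body (76 mm by 85 mm) begins 54 mm behind the grasp point. The pads swing forward as they close: fully open they stand 13 mm farther back than shut.
Start: joints at [1.376, 0.689, -0.195, 1.565, 0.157, 0.902, -0.215], TCP at [0.142, -0.609, 0.201] pointing down, gripper open.
Joint ranges: [-3.01, 3.01], [-0.46, 2.08], [-1.47, 1.51], [0.13, 2.56], [-1, 4.14], [0.04, 2.09], [-2.66, 2.66]. Speed limits (rad/s): [2.57, 2.57, 3.14, 3.14, 3.14, 3.14, 3.14].

### API

Orientations are given as a 3x3 rotation matrix whose columns are the frame's x, y, z axes.
In Python, from rig import robot, eoat, ik, eyes, job gives the robot as it stands. Calls block until the motion is done:
- robot.movep(position, orientation): joint-space move of the TCP to a pose.
- robot.movel(position, rot=None, max_speed=0.15, f_stop=None): straight line of the TCP; rot=None keeps the orientation; max_speed is the mean speed in m/s. With f_stop (N) it stops when the force on the tool has changed by that much, and returns True; else False.
- robot.move_j(angles): joint-space move.
- eoat.gripper_to(opening, effort=None): finger opening in m; effort is the grip in N (None keeps the last); returns when the fingers have stopped.
- robot.hold(seconds).
- ik(position, orientation): joint angles nearest the present ones, or None.
- eyes.snapshot(name): name is "scene" or "top"; returns a dict with "image" (400x640x3 uint8, red, green, blue), "fovy" (degrees; the focal length in pixels is half the picture's height over the tangent of half this angle, whatever the lens; pixels are square), "cx", "cy" (the principal point, pixels), "position" and "attitude" of the camera in the world. Camera axes: x right, y down, z forward; pixel columns grow to the right and rows downward; lengths in m; the calibration is good to about 2 mm. A picture is of the moment at which its call begins. There is no depth.
A pose or a line that the arm cannot do raises robot.MotionError and nothing moves.
- job.close_job(): hands the job in; it is judged then, once.
Readings, each from a call of its own:
- robot.get_t(): time.
- robot.get_q(): joint angles.
- robot.get_dq(): joint speeds.
- robot.get_joint_efforts(): joint torques, N m.
- robot.get_ee_pos(): TCP position.
- robot.get_ee_rot(): TCP orientation.
- robot.get_wrist_force(): force on the tool from outside, world axes, zero at the start.
- robot.get_torque(): the same for the moment, N m.
- robot.get_opening(): finger opening in m.
- robot.get_grip_force(): force on a finger pad.
Only numpy, scipy, OpenCV 4.12 (cv2) and the standard library are available. Lean on these libraries where they do the work, as an engineer would, in place of code of your own. Each camera call takes 0.05 s, during which the arm holds its last target. There are 200 camera calls.

### The job

Stand the red cutting board upright in the slot of the red holder, right down on its floor, and let go of it. Then take the blue board, lift it over the spice tray without disturbing anything, and finish still holding it upright just above the blue holder, about 2 cm clear of its top, centred over and lined up with the slot, touching nothing but the gripper: keep holding it there, ready to be lowered, because I still want to wipe the slot. Leave the yellow board, the things in the spice tray and the green cup as they are.

Things in the scene. Friction and masses are not known exactly. Their poses are not given: they have to be found in the camera images.
- board_red: small red plastic cutting board 110 mm wide (its x) x 10 mm thick (its y) x 120 mm high (its z), standing upright on its long edge, steel hanging eyelet in one top corner (flush; which way round the board faces does not matter); origin at the centre of its lower edge; 0.08 to 0.17 kg. Starts standing on the slot floor of one of the two grey stands.
- board_blue: small blue plastic cutting board 110 mm wide (its x) x 10 mm thick (its y) x 120 mm high (its z), standing upright on its long edge, steel hanging eyelet in one top corner (flush; which way round the board faces does not matter); origin at the centre of its lower edge; 0.08 to 0.17 kg. Starts standing on the slot floor of the other grey stand.
- board_yellow: small yellow plastic cutting board 110 mm wide (its x) x 10 mm thick (its y) x 120 mm high (its z), standing upright on its long edge, steel hanging eyelet in one top corner (flush; which way round the board faces does not matter); origin at the centre of its lower edge; 0.08 to 0.17 kg. A bystander: already put away, stands in the yellow holder.
- holder_red: red plastic one-slot holder on the wooden rack, 120 x 38 mm at the foot, 44 mm high; origin at the centre of its underside, x along the slot, y across it, z up. Slot 14 mm wide, open at both ends, its floor 8 mm above the origin; straight walls to 32 mm, then lips flaring to about 25 mm wide at 45 mm (heights above the origin). Fixed.
- holder_blue: blue plastic one-slot holder on the wooden rack, 120 x 38 mm at the foot, 44 mm high; origin at the centre of its underside, x along the slot, y across it, z up. Slot 14 mm wide, open at both ends, its floor 8 mm above the origin; straight walls to 32 mm, then lips flaring to about 25 mm wide at 45 mm (heights above the origin). Fixed.
- holder_yellow: yellow plastic one-slot holder on the wooden rack, with the yellow board in it; same shape as the red and blue ones. The three holders stand parallel, side by side 75 mm apart, in any order. Fixed.
- rack: wooden base under the three holders, 150 x 210 x 12 mm, on the left; origin at the centre of its underside, the holders' undersides are 12 mm above it. Fixed.
- stand_1: grey plastic one-slot stand on the worktop at the right (one of two), 120 x 38 mm at the foot, 44 mm high; origin at the centre of its underside, x along the slot, y across it, z up. Slot 14 mm wide, open at both ends, its floor 8 mm above the origin; straight walls to 32 mm, then lips flaring to about 25 mm wide at 45 mm (heights above the origin). Fixed.
- stand_2: grey plastic one-slot stand on the worktop at the right (the other of the two), 120 x 38 mm at the foot, 44 mm high; origin at the centre of its underside, x along the slot, y across it, z up. Slot 14 mm wide, open at both ends, its floor 8 mm above the origin; straight walls to 32 mm, then lips flaring to about 25 mm wide at 45 mm (heights above the origin). Fixed.
- spice_tray: dark wooden spice tray standing between the grey stands and the rack, 300 (its x) x 75 (its y) x 30 mm high, origin at the centre of its underside. Four things stand in it, their tops up to 111 mm above the worktop. Fixed.
- spice_jar_1: spice jar with red cap and red label, 45 mm across, 106 mm high, in the spice tray; origin at the centre of its underside. Bystander, loose.
- spice_jar_4: spice jar with red cap and green label, 45 mm across, 106 mm high, in the spice tray; origin at the centre of its underside. Bystander, loose.
- mill_2: small glass salt shaker with a grey dome top, 44 mm across, 90 mm high, in the spice tray; origin at the centre of its underside. Bystander, loose.
- tin_1: small food tin, 57 mm across, 72 mm high, in the spice tray; origin at the centre of its underside. Bystander, loose.
- mug_2: green espresso cup, 65 x 94 mm with its handle, 52 mm high, at the back of the worktop; origin at the middle of its underside. Bystander, loose.

How it is judged:
On the way, in this order (a step that is already met when the one before it is completed fails the run):
1. the red board stands in the red holder, released (x of board_red in the frame of holder_red between -0.02 and 0.02 m and y of board_red in the frame of holder_red between -0.008 and 0.008 m and z of board_red in the frame of holder_red between 0.002 and 0.014 m and angle between board_red's own z axis and vertical below 0.2 rad and angle between the x axis of board_red and the x axis of holder_red, either way round below 0.15 rad and contact force between board_red and the fingers below 0.05 N), for 0.2 s.
2. the blue board passes over the spice tray, its lower edge higher than everything in it (height (world z) of board_blue above 0.115 m and y of board_blue in the frame of spice_tray between -0.05 and 0.05 m and x of board_blue in the frame of spice_tray between -0.25 and 0.25 m), for 0.04 s.
At the end, for the whole second after the job is handed in: Blue board held still over the blue holder, lower edge 47 to 85 mm above the holder's underside, within 15 mm lengthwise and 7 mm crosswise of the slot, upright and parallel within 0.12 rad, touching only the gripper. Red board let go, on its slot's floor, within 20 mm, upright within 0.2 rad (all of step 1 and x of board_blue in the frame of holder_blue between -0.015 and 0.015 m and y of board_blue in the frame of holder_blue between -0.007 and 0.007 m and z of board_blue in the frame of holder_blue between 0.047 and 0.085 m and angle between board_blue's own z axis and vertical below 0.12 rad and angle between the x axis of board_blue and the x axis of holder_blue, either way round below 0.12 rad and contact force between board_blue and the fingers above 0.5 N and contact force between board_blue and holder_blue below 0.05 N and contact force between board_blue and board_red below 0.05 N and contact force between board_blue and board_yellow below 0.05 N and linear speed of board_blue below 0.02 m/s); the arm keeps its last pose, push and grip.
It fails at once if a thing in the spice tray is shifted more than 25 mm or tipped (distance of any of spice_jar_1, spice_jar_4, mill_2, tin_1 from where it was at the start of the episode above 0.025 m or angle between any of spice_jar_1, spice_jar_4, mill_2, tin_1's own z axis and vertical above 0.35 rad).
It fails at once if the green cup is shifted more than 25 mm or tipped (distance of mug_2 from where it was at the start of the episode above 0.025 m or angle between mug_2's own z axis and vertical above 0.35 rad).
It fails at once if the yellow board is shifted more than 25 mm or tipped (distance of board_yellow from where it was at the start of the episode above 0.025 m or angle between board_yellow's own z axis and vertical above 0.35 rad).
It also fails if it takes over 69 s, if anything falls off the work surface, if the arm or the gripper's body presses on something with over 40 N, if the wrist force passes 120 N, or if a joint passes its speed limit or range.

## Working session

There is one attempt and no reset: what is moved stays moved. The work goes in short steps, each a Python script; the robot and the scene stay as the last script left them, time stands still between calls to the robot, and variables do not carry over. Pictures are saved under pics/ and viewed, at most 10 in all, crops included, and the job is handed in when it is done.

```bash
ls; mkdir -p pics; python3 - <<'E'
from rig import robot, eoat, ik, eyes, job
import cv2,numpy as np,pickle
d={}
for n in("scene","top"):
    s=eyes.snapshot(n); d[n]=s
    cv2.imwrite(f"pics/{n}0.png",s["image"][:,:,::-1])
    print(n,s["fovy"],s["cx"],s["cy"],s["position"],np.round(s["attitude"],4).tolist())
pickle.dump(d,open("snap0.pkl","wb"))
print(robot.grip_depth,robot.get_t(),robot.get_ee_pos(),robot.get_ee_rot(),robot.get_opening())
E
```

```text
pics
scene 57.87803723907065 321.37978347374207 197.86334184600088 [ 0.18055163 -0.52937005  0.61106548] [[0.8186, -0.359, 0.4483], [-0.5744, -0.5094, 0.6408], [-0.0017, -0.7821, -0.6232]]
top 47.6205089306391 321.816742457774 199.52777046554547 [0.47764632 0.03325641 1.10484561] [[-0.0083, -0.996, 0.0892], [-0.9996, 0.0105, 0.0246], [-0.0255, -0.0889, -0.9957]]
0.0187 0.1 [ 0.14154284 -0.60810543  0.20035578] [[ 9.73932056e-01  2.26839347e-01 -5.10828382e-04]
 [ 2.26839882e-01 -9.73930758e-01  1.59593421e-03]
 [-1.35490801e-04 -1.67020773e-03 -9.99998596e-01]] 0.08553104767755777
```

View pics/scene0.png

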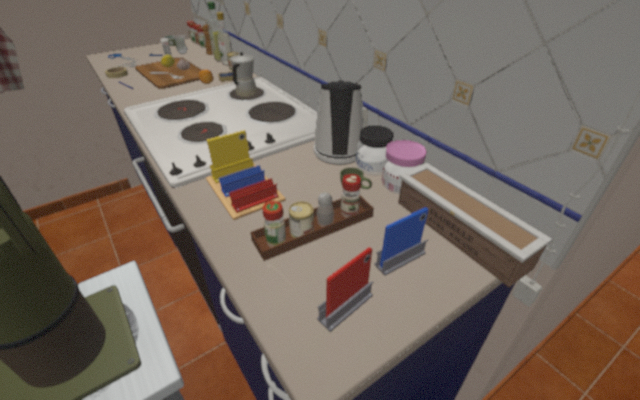

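View pics/top0.png

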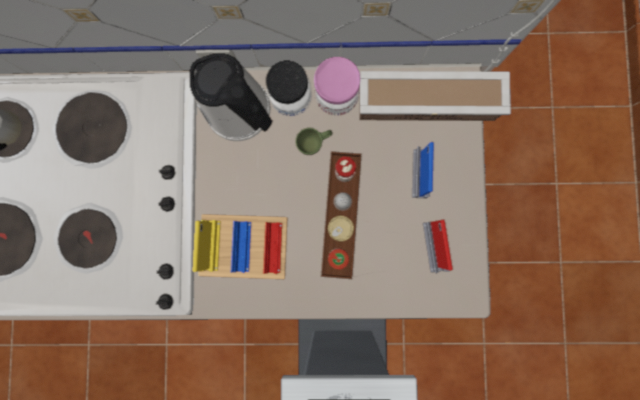

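Scene view: red board at about (347,285), blue at (403,238), both in grey stands; the rack at (245,185) holds yellow, blue, red in order from the left, with the tray at (313,225). Top view: red board (440,246), blue (425,170), holders yellow (206,246), blue (241,247), red (273,248), cup (309,141).

```bash
cat > h.py <<'E'
import numpy as np,cv2,pickle
def ray(s,uv):
    uv=np.atleast_2d(np.asarray(uv,float)); f=s["image"].shape[0]/2/np.tan(np.radians(s["fovy"]/2))
    d=np.c_[(uv[:,0]-s["cx"])/f,(uv[:,1]-s["cy"])/f,np.ones(len(uv))]
    return d@np.asarray(s["attitude"]).T
def on_z(s,uv,z):
    d=ray(s,uv); p=np.asarray(s["position"]); return p+d*((z-p[2])/d[:,2])[:,None]
def proj(s,P):
    f=s["image"].shape[0]/2/np.tan(np.radians(s["fovy"]/2))
    c=(np.atleast_2d(P)-s["position"])@np.asarray(s["attitude"])
    return np.c_[s["cx"]+f*c[:,0]/c[:,2],s["cy"]+f*c[:,1]/c[:,2]]
def mask(s,col):
    h=cv2.cvtColor(s["image"],cv2.COLOR_RGB2HSV)
    R={"red":[((0,150,90),(8,255,255)),((172,150,90),(180,255,255))],"blue":[((100,130,80),(125,255,255))],"yellow":[((24,130,80),(34,255,255))]}[col]
    return sum(cv2.inRange(h,a,b) for a,b in R)
def blobs(s,col,amin=60):
    n,l,st,c=cv2.connectedComponentsWithStats(mask(s,col))
    return [((l==i).astype(np.uint8),c[i],st[i]) for i in range(1,n) if st[i][4]>amin]
E
python3 - <<'E'
from h import *
d=pickle.load(open("snap0.pkl","rb"))
for n in d:
  for c in("red","blue","yellow"):
    for m,ce,st in blobs(d[n],c):
        r=cv2.minAreaRect(cv2.findNonZero(m)); 
        q=cv2.approxPolyDP(cv2.convexHull(cv2.findNonZero(m)),2.5,True)[:,0].tolist()
        print(n,c,ce.round(1),st[4],q)
t=d["top"]["image"][:,:,::-1]
a=cv2.resize(t[205:285,185:295],None,fx=7,fy=7,interpolation=cv2.INTER_CUBIC)[:,:770]
cv2.imwrite("pics/c_rack.png",a)
b=cv2.resize(t[135:280,400:465],None,fx=4,fy=4,interpolation=cv2.INTER_CUBIC)
cc=cv2.resize(d["scene"]["image"][125:220,200:290,::-1],None,fx=5.8,fy=5.8,interpolation=cv2.INTER_CUBIC)
h=min(b.shape[0],cc.shape[0]);cv2.imwrite("pics/c_st.png",np.hstack([b[:h],cc[:h]])); print(b.shape,cc.shape)
E
```

```text
scene red [350.8 183.3] 159 [[360, 179], [358, 188], [344, 187], [344, 175]]
scene red [256.4 198. ] 1049 [[280, 214], [269, 219], [237, 211], [230, 194], [270, 180], [281, 207]]
scene red [346.7 281. ] 1391 [[369, 248], [366, 282], [327, 313], [328, 278]]
scene blue [240.8 178.9] 513 [[262, 174], [260, 179], [223, 190], [223, 178], [257, 167]]
scene blue [402.5 234. ] 1208 [[426, 208], [419, 240], [381, 265], [387, 226]]
scene yellow [167.1  60.4] 98 [[173, 62], [165, 65], [161, 61], [167, 55]]
scene yellow [227.8 154.4] 1231 [[251, 165], [215, 181], [207, 140], [244, 132]]
top red [345.4 165.5] 225 [[356, 169], [344, 176], [339, 174], [335, 163], [341, 156], [348, 156], [356, 163]]
top red [441.2 245.1] 619 [[451, 269], [438, 266], [432, 222], [444, 222]]
top red [272.3 247.5] 804 [[280, 223], [278, 272], [264, 272], [266, 222]]
top red [337.9 259.2] 242 [[349, 258], [342, 269], [331, 267], [327, 259], [328, 254], [336, 249], [344, 250]]
top blue [479.4  41.6] 65 [[498, 41], [459, 41]]
top blue [426. 170.] 563 [[432, 143], [431, 190], [420, 195], [421, 151]]
top blue [240.6 246.3] 780 [[246, 222], [249, 226], [247, 267], [244, 271], [232, 270], [234, 223]]
top yellow [206.1 245.7] 1174 [[219, 221], [216, 270], [194, 271], [196, 222]]
(580, 260, 3) (551, 522, 3)
```

View pics/c_rack.png

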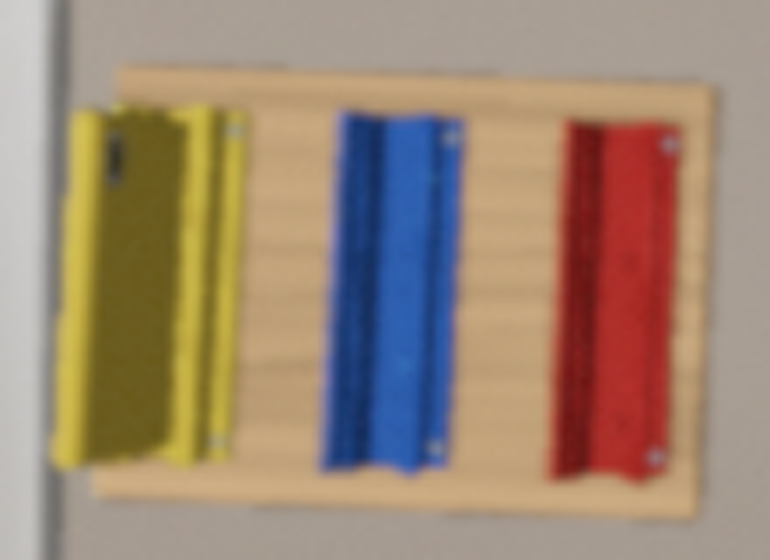

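View pics/c_st.png

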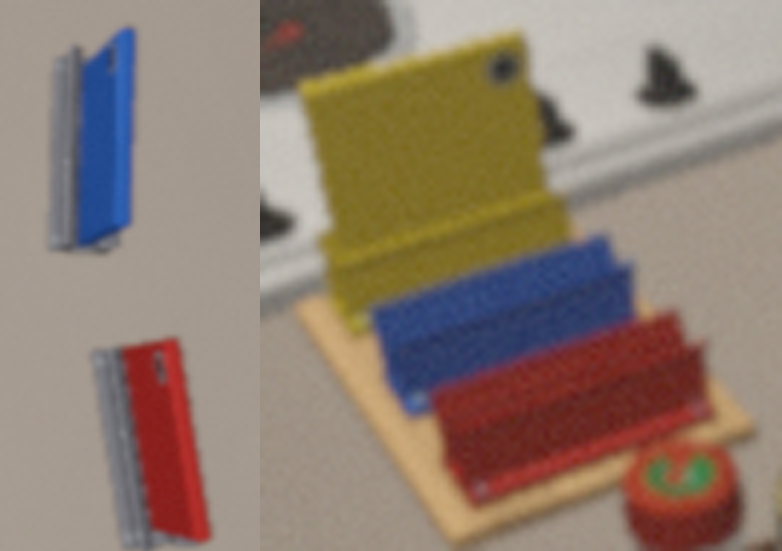

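```bash
cat > m.py <<'E'
from h import *
d=pickle.load(open("snap0.pkl","rb")); T=d["top"];S=d["scene"]
crop=lambda p:(np.array(p,float)+.5)/7-.5+[185,205]
R=on_z(T,crop([[118,65],[715,85],[695,520],[93,495]]),.012)
print("rack",R[:,:2].round(4).tolist(),"sides",[round(float(np.linalg.norm(R[i]-R[i-1])),4) for i in range(4)])
c=R.mean(0); ex=(R[0]+R[1]-R[2]-R[3]); a=np.arctan2(ex[1],ex[0]); ey=R[0]+R[3]-R[1]-R[2]; print("centre",c.round(4),"yaw",a,np.arctan2(-ey[0],ey[1]))
def runs(s,col,near):
    m=min(blobs(s,col),key=lambda b:np.linalg.norm(b[1]-near))[0]
    ys=np.unique(np.nonzero(m)[0]); return m,ys
def edge(s,col,near,side,trim=5):
    m,ys=runs(s,col,near); v=[];u=[]
    for y in ys[trim:-trim]:
        x=np.nonzero(m[y])[0]; v.append(y); u.append(x.max()+.5 if side>0 else x.min()-.5)
    k=cv2.fitLine(np.c_[u,v].astype(np.float32),cv2.DIST_HUBER,0,.01,.01).ravel(); g=k[0]/k[1]
    y0,y1=ys[0]-.5,ys[-1]+.5
    return np.array([[k[2]+g*(y-k[3]),y] for y in(y0,y1)])
for n,col,near,side,z in [("Rboard",'red',(441,245),1,.128),("Bboard",'blue',(426,170),1,.128),("Yboard",'yellow',(206,246),-1,.140),
   ("Rh right foot",'red',(272,247),1,.014),("Rh left top",'red',(272,247),-1,.057),("Bh right foot",'blue',(240,246),1,.014),("Bh left top",'blue',(240,246),-1,.057),("Yh foot","yellow",(206,246),1,.014)]:
    e=edge(T,col,near,side); P=on_z(T,e,z); dv=P[0]-P[1]
    print(n,e.round(1).tolist(),P[:,:2].round(4).tolist(),"mid",P.mean(0)[:2].round(4),"len",np.linalg.norm(dv).round(4),"yaw",np.arctan2(dv[1],dv[0]).round(4))
def tri(u,v):
    p,q=np.array(T["position"]),np.array(S["position"]);a,b=ray(T,u)[0],ray(S,v)[0]
    k=np.linalg.lstsq(np.c_[a,-b],q-p,rcond=None)[0]; A,B=p+k[0]*a,q+k[1]*b
    return ((A+B)/2).round(4),np.linalg.norm(A-B).round(4)
print(on_z(S,[[328,278],[369,248],[387,226],[426,208]],.128)[:,:2].round(4).tolist())
for mu,b in [((309,141),0)]: print("cup",on_z(T,mu,.05)[0])
for w in([345,167],[342,200],[340,228],[337,259]): print("tray item",on_z(T,w,.1)[0].round(3))
E
python3 m.py
```

```text
rack [[0.5436, 0.3533], [0.5347, 0.1455], [0.3862, 0.1526], [0.3959, 0.3597]] sides [0.1478, 0.208, 0.1487, 0.2073]
centre [0.4651 0.2528 0.012 ] yaw -0.04522458608770078 -0.04505690454170036
Rboard [[443.7, 219.5], [451.7, 269.5]] [[0.5194, -0.2033], [0.4133, -0.2168]] mid [ 0.4664 -0.21  ] len 0.107 yaw 0.1265
Bboard [[432.9, 142.5], [431.2, 195.5]] [[0.6871, -0.1854], [0.5713, -0.1781]] mid [ 0.6292 -0.1817] len 0.116 yaw -0.0626
Yboard [[195.9, 219.5], [191.9, 271.5]] [[0.5239, 0.3276], [0.4135, 0.3344]] mid [0.4687 0.331 ] len 0.1106 yaw -0.0618
Rh right foot [[281.8, 221.5], [279.7, 273.5]] [[0.5231, 0.1573], [0.399, 0.1624]] mid [0.4611 0.1598] len 0.1242 yaw -0.0405
Rh left top [[265.4, 221.5], [263.0, 273.5]] [[0.5217, 0.1905], [0.4024, 0.1957]] mid [0.462  0.1931] len 0.1194 yaw -0.0434
Bh right foot [[249.9, 221.5], [247.8, 271.5]] [[0.5239, 0.2346], [0.4043, 0.2388]] mid [0.4641 0.2367] len 0.1197 yaw -0.0355
Bh left top [[234.1, 221.5], [231.2, 271.5]] [[0.5224, 0.2635], [0.4074, 0.2692]] mid [0.4649 0.2663] len 0.1151 yaw -0.0495
Yh foot [[219.8, 219.5], [217.0, 271.5]] [[0.5294, 0.3078], [0.4048, 0.3131]] mid [0.4671 0.3104] len 0.1247 yaw -0.0425
[[0.4133, -0.2155], [0.5148, -0.2029], [0.5822, -0.1785], [0.6857, -0.1848]]
cup [0.71146481 0.08853087 0.05      ]
tray item [0.64  0.006 0.1  ]
tray item [0.566 0.013 0.1  ]
tray item [0.504 0.018 0.1  ]
tray item [0.436 0.026 0.1  ]
```

```bash
cat > a.py <<'E'
from rig import robot, eoat, ik, eyes, job
from h import *
def rot(a): c,s=np.cos(a),np.sin(a); return np.array([[c,s,0],[s,-c,0],[0,0,-1.]])
def st(m): print(m,round(robot.get_t(),2),np.round(robot.get_ee_pos(),4),"open",round(robot.get_opening(),4),"grip",np.round(robot.get_grip_force(),1),"F",np.round(robot.get_wrist_force(),1))
def snap(tag):
    d={n:eyes.snapshot(n) for n in("scene","top")}; pickle.dump(d,open(tag+".pkl","wb"))
    for n in d: cv2.imwrite(f"pics/{n}_{tag}.png",d[n]["image"][:,:,::-1])
    return d
E
python3 - <<'E'
from a import *
A=rot(.125); x,y=.4655,-.205
robot.movep([x,y,.24],A); st("above")
robot.movel([x,y,.082],A); st("down")
eoat.gripper_to(0.0,50); st("closed")
robot.movel([x,y,.245]); st("lifted")
snap("r1")
E
```

```text
above 1.98 [ 0.4651 -0.2063  0.2399] open 0.085 grip 0.0 F [0.8 0.3 0.7]
down 3.18 [ 0.466  -0.2053  0.0826] open 0.0855 grip 0.0 F [ 0.7 -0.5 -0.1]
closed 3.87 [ 0.4658 -0.2055  0.0822] open 0.0086 grip 49.7 F [-0.8 -1.6  3.1]
lifted 5.1 [ 0.4647 -0.2047  0.2442] open 0.0084 grip 49.2 F [-0.2 -0.1 -0.9]
```

```bash
python3 - <<'E'
from a import *
H=rot(-.045)
robot.movel([.4617,.178,.245],H,max_speed=.2); st("over")
robot.movel([.4617,.178,.165],H); robot.hold(.3); st("low")
d=snap("r2")
a=d["scene"]["image"][90:240,180:330,::-1]; b=d["top"]["image"][190:300,180:300,::-1]
a=cv2.resize(a,(400,400),interpolation=2); b=cv2.resize(b,(400,367),interpolation=2)
cv2.imwrite("pics/r2.png",np.hstack([a,cv2.copyMakeBorder(b,0,33,0,0,0)]))
E
```

```text
over 7.27 [0.4618 0.1769 0.245 ] open 0.0086 grip 49.2 F [ 0.8 -1.1 -1.9]
low 8.25 [0.4621 0.1782 0.1657] open 0.0088 grip 49.1 F [-0.4 -0.  -1.2]
```

View pics/r2.png

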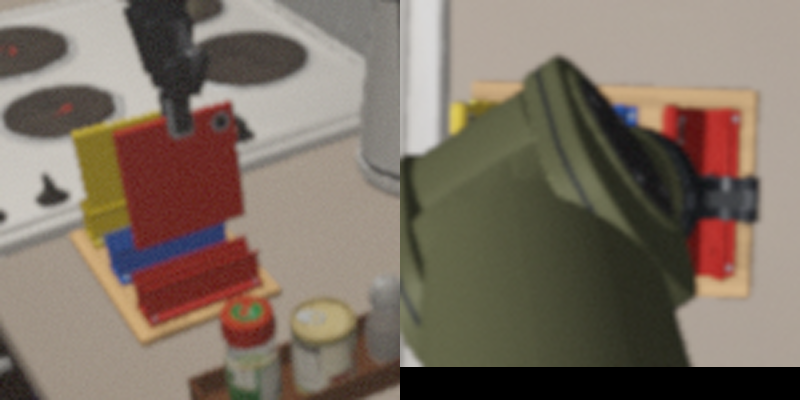

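The red board hangs upright and parallel over the red holder (left pane, board at (180,175), holder at (200,280)), and the top pane shows only the arm above it. Next I lower it, stopping on force.

```bash
python3 - <<'E'
from a import *
robot.movel([.4617,.178,.110],max_speed=.08,f_stop=12); st("in slot")
print(robot.movel([.4617,.178,.089],max_speed=.03,f_stop=10)); st("floor")
E
```

```text
in slot 9.18 [0.462  0.1781 0.1102] open 0.0088 grip 49.1 F [ 0.   0.8 -1.8]
True
floor 9.73 [0.4616 0.1776 0.094 ] open 0.0083 grip 50.3 F [-0.1 -1.5  5.8]
```

Contact came at exactly the predicted TCP height of 0.094, so the board is on the slot floor. I'll release it and go for the blue one.

```bash
python3 - <<'E'
from a import *
eoat.gripper_to(.045); robot.hold(.3); st("released")
robot.movel([.4617,.178,.25]); 
B=rot(-.061); x,y=.631,-.1767
robot.movel([.60,-.10,.25],B,max_speed=.2); robot.movel([x,y,.25],B)
d=snap("r3"); st("over blue")
eoat.gripper_to(.085)
a=d["scene"]["image"][100:340,180:460,::-1]; b=d["top"]["image"][100:300,180:480,::-1]
cv2.imwrite("pics/r3.png",np.hstack([cv2.resize(a,(400,343),interpolation=2),cv2.copyMakeBorder(cv2.resize(b,(400,267),interpolation=2),0,76,0,0,0)]))
E
```

```text
released 10.47 [0.4614 0.1778 0.0938] open 0.0447 grip 0.0 F [-1.1  0.5 -0. ]
over blue 14.17 [ 0.6309 -0.1746  0.2501] open 0.0448 grip 0.0 F [ 0.4  0.3 -0.1]
```

View pics/r3.png

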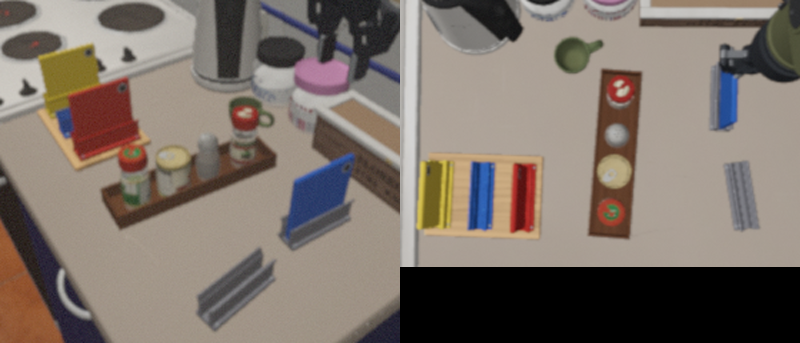

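The red board stands upright in the red holder (top pane (523,197)), and the tray, cup and yellow board look untouched; the blue board is still in its stand under the gripper at (722,97).

```bash
python3 - <<'E'
from a import *
d=pickle.load(open("r3.pkl","rb"));T=d["top"]
m=min(blobs(T,"red"),key=lambda b:np.linalg.norm(b[1]-(271,248)))[0]
ys=np.unique(np.nonzero(m)[0]);pts=np.array([[np.nonzero(m[y])[0].min()-.5,y] for y in ys[6:-6]])
k=cv2.fitLine(pts.astype(np.float32),cv2.DIST_HUBER,0,.01,.01).ravel();g=k[0]/k[1]
P=on_z(T,[[k[2]+g*(y-k[3]),y] for y in(ys[0]-.5,ys[-1]+.5)],.140);v=P[0]-P[1]
print("red far top edge",P.mean(0).round(4),np.linalg.norm(v).round(4),np.arctan2(v[1],v[0]).round(4))
x,y=.631,-.1767;B=rot(-.061)
robot.movel([x,y,.082],B); st("down")
eoat.gripper_to(0.0,60); st("closed")
robot.movel([x,y,.25]); robot.hold(.2); st("lifted")
d=snap("b1")
E
```

```text
red far top edge [0.4622 0.1821 0.14  ] 0.1079 -0.0571
down 15.91 [ 0.6319 -0.1769  0.0831] open 0.085 grip 0.0 F [ 0.  -0.2  0.1]
closed 16.59 [ 0.6311 -0.1774  0.0822] open 0.0085 grip 59.4 F [-1.4 -0.5  1.6]
lifted 18.06 [ 0.6306 -0.1766  0.2491] open 0.0084 grip 59.1 F [ 0.1 -0.8 -0.6]
```

```bash
python3 - <<'E'
from a import *
H=rot(-.045)
robot.movel([.55,.015,.25],H,max_speed=.15); robot.movel([.465,.2533,.25],H,max_speed=.15); st("over")
robot.movel([.465,.2533,.151],H,max_speed=.06,f_stop=12); robot.hold(.5); st("hover")
d=snap("b2")
a=d["scene"]["image"][90:240,180:380,::-1]; b=d["top"]["image"][100:300,180:480,::-1]
cv2.imwrite("pics/b2.png",np.hstack([cv2.resize(a,(480,360),interpolation=2),cv2.copyMakeBorder(cv2.resize(b,(320,213),interpolation=2),0,147,0,0,0)]))
for n in("scene","top"):
  for m,c,s in blobs(d[n],"blue"): print(n,c.round(1),s[4],cv2.approxPolyDP(cv2.convexHull(cv2.findNonZero(m)),2,True)[:,0].tolist())
S=d["scene"]
# expected board corners (-y face) in scene view, and holder lip
x,y=robot.get_ee_pos()[:2]; z0=robot.get_ee_pos()[2]-.074; ex=np.array([np.cos(-.045),np.sin(-.045),0]); ey=np.array([-ex[1],ex[0],0])
for sx in(-.055,.055):
  for z in(z0,z0+.12): print("expect",proj(S,np.array([x,y,z])+sx*ex-.005*ey)[0].round(1))
E
```

```text
over 21.52 [0.4654 0.2523 0.25  ] open 0.0084 grip 59.0 F [ 0.  -0.3 -0.6]
hover 23.82 [0.465  0.2533 0.151 ] open 0.0083 grip 59.0 F [-0.4 -0.  -1.4]
scene [236.  145.1] 1191 [[258, 153], [223, 171], [214, 132], [254, 122]]
scene [225.1 184.1] 98 [[229, 190], [223, 191], [220, 179], [227, 177]]
top [236.4 245.3] 927 [[248, 223], [246, 270], [222, 271], [224, 220]]
expect [221.1 173.9]
expect [212.2 132.4]
expect [260.  161.4]
expect [254.8 121. ]
```

View pics/b2.png

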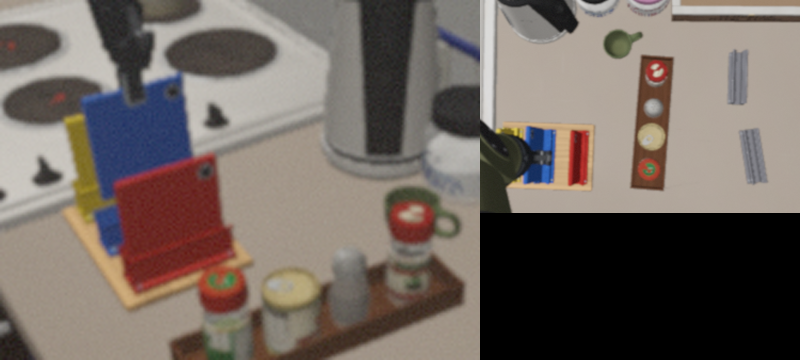

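The blue board hovers upright above the blue holder, between yellow and red. Its top corners at (214,132) and (254,122) are within 2 px of the predicted (212,132) and (255,121). The tray and cup are unmoved, so I'm handing in.

```bash
python3 -c "
from a import *
print(job.close_job()); st('end')"
```

```text
the job is handed in; nothing more can be done
None
the job is handed in; nothing more can be done
```

The job is handed in: the red board stands released on the floor of the red holder's slot, and the gripper is holding the blue board upright about 2 cm above the blue holder, lined up with its slot; in the last pictures the yellow board, spice tray and green cup looked undisturbed, but no verdict was returned.

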